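# Clamp the sleeve platen on the textile press

## Task

On the printing press, push the narrow platen back along its arm until it is fully home against the stop on the column. Then tighten the four-armed clamp knob under the platen until it stops turning (anticlockwise seen from above), with the platen still fully home. Leave the tub, squeegee, cup and brush undisturbed.

Things in the scene. Friction and masses are not known exactly. Their poses are not given: they have to be found in the camera images.
- press: Grey steel single-station textile printing press, fixed. Origin on the table straight below the clamp knob's axis when the platen is home. x points along the flat support arm to the column (the way the platen is pushed home), z up. The arm is 48 mm wide, height 205 to 217 mm, from x = -185 mm to the column; only the clamp hangs below it
- column_stop (a point): Middle of the rubber stop on the column's front face, height 222 mm, at x = 111 mm in the press frame. Behind it the column (60 mm wide, 282 mm high) on a 10 mm foot plate (x = 60 to 260 mm, 220 mm wide). Above, the empty screen head, hinged up: to height 420 mm, x = 120 to 250 mm, 180 mm wide
- platen (a joint): Slide of the platen along the arm, m: 0 = fully home on the stop, grows to 0.10 as it is pulled out (press -x). Loose it slides with about 8 N and stays where left; the tight knob clamps it. Platen: grey-faced plywood board 300 mm long (x), 90 mm wide, 12 mm thick, underside at height 218 mm, top 230 mm; at home x = -189 to 111 mm, y = -45 to 45 mm in the press frame
- platen_end (a point): Middle of the platen's free end face, the end away from the column, height 224 mm; when home it is at x = -189 mm, y = 0 in the press frame
- knob (a joint): Turn of the clamp knob, rad: grows as it tightens, anticlockwise seen from above; 0.05 to 0.85 at the start, 2.6 = tight, a hard stop. Needs 0.3 to 0.35 Nm (4 to 7 N near an arm's end) and stays where left. Its arm ends can be pushed from beside the platen, one after another. At 0 the arms point along the press's x and y
- knob_centre (a point): Centre of the knob, on its vertical axis at the arms' mid-height (179 mm), under the platen and moving with it, 189 mm from the free end. Black; hub 38 mm across, height 170 to 190 mm; four level arms 13 mm thick at 90 degrees along this point's x and y, each with a 20 mm ball centred 70 mm from the axis, so ends of arms show up to 35 mm beyond the platen's long edges
- ink_tub: White lidded ink tub, 106 mm across, 100 mm high, standing on the table; origin at the centre of its underside
- squeegee: Squeegee lying flat: wooden handle with a rubber blade, 220 mm long (its x), about 100 mm wide, 24 mm thick; origin at its middle on the underside
- water_cup: Empty clear cup, 84 mm across, 95 mm high; origin at the centre of its underside
- brush: Brush 220 mm long lying along its x on the table; origin at its middle on the underside

How it is judged (in metres and radians):
On the way, in this order (a step that is already met when the one before it is completed fails the run):
1. the platen is fully home (within 4 mm) while the knob is still loose (value of joint platen below 0.004 m and value of joint knob below 1.6 rad), for 0.2 s.
2. the knob is tight (within 0.15 rad of its stop) with the platen home (value of joint knob above 2.45 rad and value of joint platen below 0.004 m), for 0.2 s.
At the end, for the whole second after the job is handed in: The platen is within 4 mm of fully home and the knob is within 0.15 rad of its tight stop (2.6 rad), both left so (all of step 2); the robot touches nothing.
It fails at once if the ink tub, squeegee, cup or brush is moved more than 30 mm (distance of any of ink_tub, squeegee, water_cup, brush from where it was at the start of the episode above 0.03 m).
It also fails if it takes over 61 s, if anything falls off the work surface, if the arm or the gripper's body presses on something with over 40 N, if the wrist force passes 120 N, or if a joint passes its speed limit or range.

## Robot

A 6-joint arm with a two-finger parallel gripper is mounted at the origin on the work surface. World frame = base frame: x ahead of the robot, y to its left, z up, the work surface at z = 0. Lengths are in mm, angles in rad, forces in N, time in s.
With the tool pointing down it reaches from about 400 to 925 mm from the base axis. Payload 12.5 kg.
Tool frame: the origin (TCP) lies midway between the tips of the shut fingers; the grasp point (between the pads) lies 19 mm behind it (env.tcp_to_grasp is the distance from the TCP to the grasp point, in mm); z points along the fingers, y is the line along which they close (so a half turn about z gives the same grasp; the last joint's range is limited). The gripper opens to 95 mm and grips with 3 to 60 N. Pads are 20 mm wide; open, the fingers measure 119 mm over their backs; the gripper's body (75 mm by 180 mm) begins 59 mm behind the grasp point.
Start: joints at [1.109, 0.491, 1.559, -0, 1.092, -0.106], TCP at [217.697, 585.879, 214.661] pointing down, gripper open.
Joint ranges: [-3.1, 3.1], [-0.84, 2.19], [0.05, 2.79], [-1.13, 4.28], [0.06, 2.93], [-2.69, 2.69]. Speed limits (rad/s): [2.22, 2.22, 2.79, 3.14, 3.14, 3.14].

## Interface

Orientations are given as [roll, pitch, yaw] about the fixed x, y, z axes, in that order (R = Rz(yaw) Ry(pitch) Rx(roll)).
In Python, from cell import env gives the robot as it stands. The module is installed in compiled form; this text tells all that it offers.
- The arm moves only by the tool step_arm, never from a script. Its argument "plan" is a list that holds one entry, the list of rows, each a list of 5 numbers: the shift along the tool's x, y, z in mm, then the turn about the tool's z in degrees, then the opening, from -1 (shut) to 1 (fully open). A call has 1 to 8 rows; each row is the pose to reach, as a shift and turn from the pose commanded when the call began, along the tool's axes at that moment; what a row does not reach only later rows make up. A row lasts 1/12 s, in which the tool goes at most 41.7 mm and 7.16 degrees, less where a joint would pass 70% of its speed; a pose out of reach is approached as far as the arm can. A call with a gripper value outside its range is refused whole. The fingers move at their own pace and stop on an object; the grip force is fixed at half the most. Time passes only in rows, so rows that repeat a pose let the fingers close. It gives the time, the measured TCP pose, the force, the opening and the grip force at its end, in the units of the state.
- env.state(): the state, without advancing time (a new reading comes with each control period).
- env.read_camera(name): name is "scene" or "side" or "wrist"; returns the picture (420x560x3 uint8, blue, green, red); there is no depth.
- env.get_calibration(name): a dict with "K" (3x3 intrinsics, pixels), "D" ([k1, k2, p1, p2, k3] as OpenCV has them; the pictures are not rectified), "extrinsics" (4x4, takes a point from world to camera coordinates). Camera axes: x right, y up, looking along -z (the intrinsics and any distortion apply to the point x, -y, -z); pixel columns grow to the right and rows downward; lengths in mm; the calibration is good to about 2 mm. A picture is of the moment at which its call begins: read the wrist's pose just before it. get_calibration takes no time and is no camera call; for the wrist camera it gives the pose at the moment of the call.
- env.job_done(): hands the job in; it is judged then, once.
The state is a dict: "t": time; "joints": joint angles; "qvel": joint speeds; "tau": joint torques, N m; "eef_pos": TCP position; "tcp_rot": TCP orientation; "ft_force": force on the tool from outside, world axes, zero at the start; "moment": the same for the moment, N m; "opening": opening from 0.0 (shut) to 1.0 (fully open); "grip_force": force on a finger pad.
Only numpy, scipy, OpenCV 4.12 (cv2) and the standard library are available. Lean on these libraries where they do the work, as an engineer would, in place of code of your own. Each camera call takes 0.05 s, during which the arm holds its last target. There are 200 camera calls.

## Working session

There is one attempt and no reset: what is moved stays moved. The work goes in short steps, Python scripts to look and compute and a tool call to move; the robot and the scene stay as the last step left them, time stands still between calls to the robot, and variables do not carry over. Pictures are saved under pics/ and viewed, at most 10 in all, crops included, and the job is handed in when it is done.

Besides the shell and the picture viewer there is one more tool, called after "Emit:" by a JSON object that holds its "api" and its "payload", one argument or row to a line. step_arm: Moves the arm, as the interface text tells. Its arguments: {"type":"object","properties":{"plan":{"type":"array"}},"required":["plan"]}

```bash
mkdir -p pics; cat > h.py <<'E'
import numpy as np, cv2
from cell import env
def proj(name,P):
    c=env.get_calibration(name);E=np.array(c["extrinsics"]);P=np.atleast_2d(P).astype(float)
    q=P@E[:3,:3].T+E[:3,3];q=q*[1,-1,-1]
    return cv2.projectPoints(q,np.zeros(3),np.zeros(3),np.array(c["K"]),np.array(c["D"]))[0][:,0]
def ray(name,uv,z):
    c=env.get_calibration(name);E=np.array(c["extrinsics"])
    n=cv2.undistortPoints(np.array(uv,float).reshape(-1,1,2),np.array(c["K"]),np.array(c["D"]))[:,0]
    d=np.c_[n[:,0],-n[:,1],-np.ones(len(n))]@E[:3,:3]
    o=-E[:3,:3].T@E[:3,3]
    return o+d*((np.reshape(z,(-1,1))-o[2])/d[:,2:])
E
python3 - <<'E'
from h import *
for n in ["scene","side"]:
    cv2.imwrite(f"pics/{n}0.png",env.read_camera(n))
    c=env.get_calibration(n);E=np.array(c["extrinsics"]);print(n,-E[:3,:3].T@E[:3,3])
s=env.state();print(s["t"],s["eef_pos"],s["tcp_rot"])
E
```

```text
scene [ 987.80030894  410.81002921 1126.54503673]
side [1248.28463981 -535.09355392 1340.2931835 ]
0.1 [217.61500208 585.68254189 214.14545187] [-3.14066283e+00 -9.13206378e-05  2.78580133e+00]
```

View pics/scene0.png

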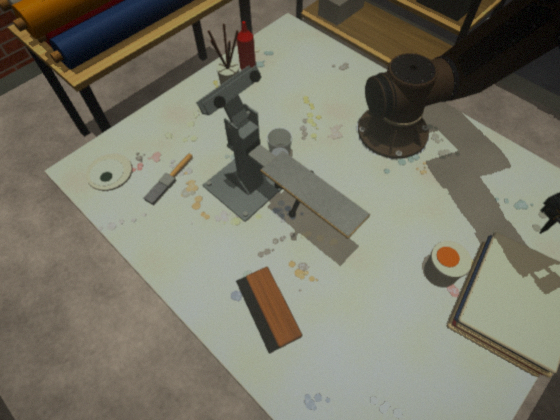

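View pics/side0.png

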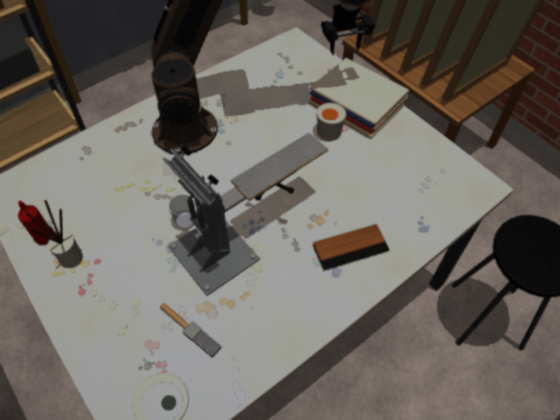

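The scene view shows the platen from about (255,155) to its free end at (358,222), with the column at (245,150). The cup is behind the column at (280,142) and the squeegee at (268,308). The side view shows the platen from (235,190) to (325,145), with a knob arm visible at (285,187). I'll zoom in to get the corners.

```bash
python3 - <<'E'
import cv2,numpy as np
a=cv2.imread("pics/scene0.png")[130:250,230:380];b=cv2.imread("pics/side0.png")[120:220,200:340]
a=cv2.resize(a,None,fx=5,fy=5,interpolation=2);b=cv2.resize(b,None,fx=5,fy=5,interpolation=2)
f=lambda i:np.clip(i*1.6,0,255).astype('uint8')
cv2.imwrite("pics/a.png",f(a));cv2.imwrite("pics/b.png",f(b))
E
```

```text
(no output)
```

View pics/a.png

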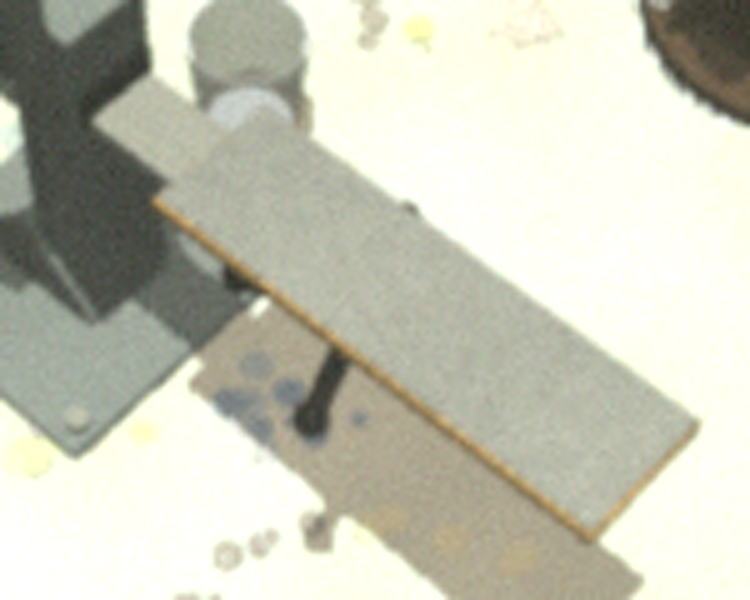

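View pics/b.png

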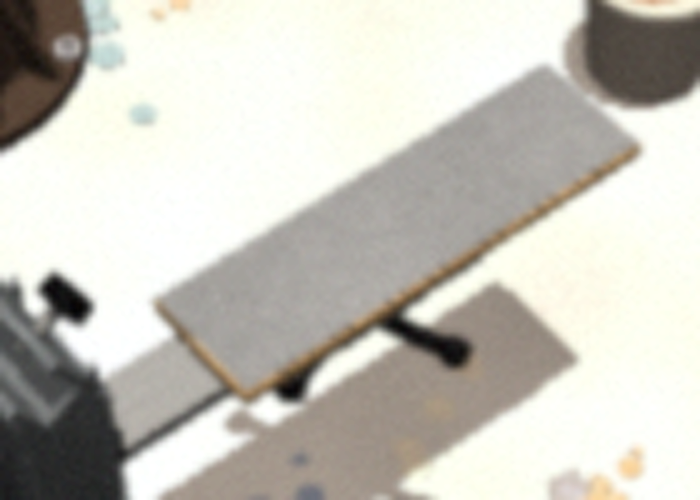

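The scene crop shows the platen's top corners at (697,425), (592,530), (155,197) and (270,115), with knob balls at (310,415), (238,277) and (410,207). In the side crop the corners are (545,67), (638,148), (250,392) and (160,302), with balls at (455,350) and (292,387).

```bash
cat > m.py <<'E'
from h import *
f=lambda p,o:(np.array(p)+.5)/5-.5+o
sc=f([(697,424),(592,529),(155,197),(270,115)],[230,130]); sd=f([(545,67),(638,148),(250,392),(160,302)],[200,120])
A=ray("scene",sc,230);B=ray("side",sd,230)
np.set_printoptions(precision=1,suppress=True)
print(A[:,:2],B[:,:2])
for Q in (A,B): print([np.linalg.norm(Q[i]-Q[(i+1)%4]) for i in range(4)])
# fit platen pose by reprojection
from scipy.optimize import least_squares
loc=np.array([(0,-1),(0,1),(300,1),(300,-1)],float)*[1,45]
def W(p,l,z):
    c,s=np.cos(p[2]),np.sin(p[2]);l=np.atleast_2d(l)
    return np.c_[p[0]+c*l[:,0]-s*l[:,1],p[1]+s*l[:,0]+c*l[:,1],np.full(len(l),float(z))]
mid=(A[0]+A[1])/2;d=(A[2]+A[3])/2-mid;p0=[mid[0],mid[1],np.arctan2(d[1],d[0])]
c,s=np.cos(p0[2]),np.sin(p0[2]);
sg=np.sign(-s*(A[0]-mid)[0]+c*(A[0]-mid)[1]);loc[:,1]*=-sg
r=least_squares(lambda p:np.r_[(proj("scene",W(p,loc,230))-sc).ravel(),(proj("side",W(p,loc,230))-sd).ravel()],p0)
print("free end,yaw",r.x,np.round(r.fun,1));p=r.x
bs=ray("scene",f([(310,415),(238,277),(410,207)],[230,130]),179);bd=ray("side",f([(455,350),(292,387)],[200,120]),179)
k=W(p,[189,0],179)[0]
for b in np.r_[bs,bd]:
    v=b-k;print(b,"r",np.hypot(*v[:2]),"ang rel",np.degrees(np.arctan2(v[1],v[0])-p[2]))
print("knob",k)
# stop: column foot / squeegee etc approx
for n,uv,z in [("scene",(448,258),100),("side",(330,115),100),("scene",(280,135),95),("side",(182,205),95),("scene",(268,308),24),("side",(350,245),24)]: print(n,ray(n,[uv],z)[0])
# arm: column foot corner front
E
python3 m.py
```

```text
[[464.2 205.9]
 [546.2 205. ]
 [551.5 -90.4]
 [468.7 -84.1]] [[465.2 200.1]
 [551.  200.5]
 [553.3 -90.3]
 [469.6 -92.8]]
[np.float64(82.02978062868304), np.float64(295.47651987318477), np.float64(83.09647288438252), np.float64(290.05005828794685)]
[np.float64(85.75269709362334), np.float64(290.84139000971805), np.float64(83.72187093805611), np.float64(292.92656354902687)]
free end,yaw [505.7 207.1  -1.6] [ 1.  -0.7 -0.3  1.9 -1.3  0.3 -1.4 -2.7  0.6 -1.8  1.7 -1.2 -0.3  0.6
 -1.2 -0.9]
[571.   42.4 179. ] r 67.32770545256191 ang rel 110.33566862511736
[533.7 -46.7 179. ] r 69.73020224392418 ang rel 20.725814973749966
[432.6  -9.5 179. ] r 80.46105892420579 ang rel -70.67849769335528
[571.6  43.1 179. ] r 68.16248102263667 ang rel 110.75204999880576
[533.7 -48.5 179. ] r 71.38089087946926 ang rel 20.174438490830497
knob [508.2  18.1 179. ]
scene [350.6 412.2 100. ]
side [353.3 403.6 100. ]
scene [ 345.8 -217.3   95. ]
side [ 360.  -217.1   95. ]
scene [766.  139.9  24. ]
side [762.8 128.4  24. ]
```

Emit:
{"api": "step_arm", "payload": {
  "plan": [
    [[-47,-24,-2,7,-1],[-95,-49,-3,14,-1],[-130,-67,-4,21,-1],[-165,-85,-5,28,-1],[-200,-103,-6,35,-1],[-235,-121,-7,42,-1],[-270,-139,-8,49,-1],[-300,-155,-9,56,-1]]
  ]
}}

```text
t: 0.77
eef_pos: [442.9, 337.6, 223.4]
tcp_rot: [-3.141, 0.0, 1.802]
ft_force: [0.4, 0.1, 0.1]
opening: 0.498
grip_force: 0.0
```

```bash
python3 - <<'E'
from h import *
s=env.state()
for k in("t","eef_pos","tcp_rot","joints","ft_force","opening"):print(k,np.round(s[k],3))
E
```

```text
t 0.767
eef_pos [442.905 337.638 223.427]
tcp_rot [-3.141  0.     1.802]
joints [0.533 0.385 1.716 0.    1.04  0.301]
ft_force [0.399 0.12  0.148]
opening 0.498
```

Emit:
{"api": "step_arm", "payload": {
  "plan": [
    [[-30,12,1,7,-1],[-60,25,2,13.6,-1],[-85,35,2,13.6,-1],[-103,39,2,13.6,-1],[-103,39,2,13.6,-1]]
  ]
}}

```text
t: 1.18
eef_pos: [505.5, 245.8, 221.1]
tcp_rot: [-3.141, 0.001, 1.568]
ft_force: [-0.3, 0.5, -0.6]
opening: 0.145
grip_force: 0.0
```

```bash
python3 - <<'E'
from h import *
s=env.state()
for k in("t","eef_pos","tcp_rot","ft_force","opening"):print(k,np.round(s[k],3))
cv2.imwrite("pics/w1.png",np.hstack([env.read_camera("wrist"),env.read_camera("scene")[120:400,220:460].repeat(1,0)]) if 0 else env.read_camera("wrist"))
E
```

```text
t 1.183
eef_pos [505.466 245.793 221.118]
tcp_rot [-3.141e+00  1.000e-03  1.568e+00]
ft_force [-0.29   0.508 -0.609]
opening 0.145
```

View pics/w1.png

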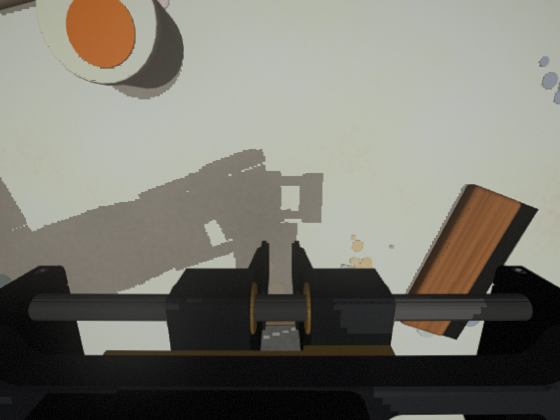

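The wrist view shows the tub at the top left and the squeegee on the right. The platen's free-end edge runs along row 352 from column 105 to column 392. I'll convert that to world positions.

```bash
python3 - <<'E'
from h import *
print(ray("wrist",[(105,351),(392,347),(250,350)],230).round(1))
print(ray("wrist",[(105,355),(392,355)],218).round(1), proj("wrist",[[505.5,245.8,221]]))
exec(open("m.py").read().split("bs=")[0].split("from h import *")[1]);print(np.degrees(p[2]))
E
```

```text
[[388.  182.8 230. ]
 [577.5 185.8 230. ]
 [484.1 183.8 230. ]]
[[378.8 168.7 218. ]
 [583.7 168.6 218. ]] [[282.41943262 257.88525635]]
[[464.2 205.9]
 [546.2 205. ]
 [551.5 -90.4]
 [468.7 -84.1]] [[465.2 200.1]
 [551.  200.5]
 [553.3 -90.3]
 [469.6 -92.8]]
[np.float64(82.02978062868304), np.float64(295.47651987318477), np.float64(83.09647288438252), np.float64(290.05005828794685)]
[np.float64(85.75269709362334), np.float64(290.84139000971805), np.float64(83.72187093805611), np.float64(292.92656354902687)]
free end,yaw [505.7 207.1  -1.6] [ 1.  -0.7 -0.3  1.9 -1.3  0.3 -1.4 -2.7  0.6 -1.8  1.7 -1.2 -0.3  0.6
 -1.2 -0.9]
-89.24969579189164
```

```bash
python3 - <<'E'
from h import *
print(ray("side",[(209,291),(259,257),(170,248)],10).round(1))
print(ray("scene",[(204,184),(246,218)],10).round(1), ray("scene",[(245.3,220.3)],0))
E
```

```text
[[ 615.9 -299.    10. ]
 [ 615.2 -113.4   10. ]
 [ 417.3 -313.3   10. ]]
[[ 614.4 -304.5   10. ]
 [ 608.3 -112.7   10. ]] [[ 612.09779352 -112.97113232    0.        ]]
```

Emit:
{"api": "step_arm", "payload": {
  "plan": [
    [[-6,2,0,0,-1],[-12,2,0,0,-1],[-18,2,0,0,-1],[-23,2,0,0,-1],[-28,2,0,0,-1],[-32,2,0,0,-1],[-36,2,0,0,-1],[-40,2,0,0,-1]]
  ]
}}

```text
t: 1.9
eef_pos: [506.0, 209.3, 221.7]
tcp_rot: [3.141, -0.002, 1.571]
ft_force: [-0.0, 9.0, 0.1]
opening: 0.003
grip_force: 4.1
```

Emit:
{"api": "step_arm", "payload": {
  "plan": [
    [[-6,0,0,0,-1],[-12,0,0,0,-1],[-18,0,0,0,-1],[-24,0,0,0,-1],[-30,0,0,0,-1],[-35,0,0,0,-1],[-39,0,0,0,-1],[-42,0,0,0,-1]]
  ]
}}

```text
t: 2.57
eef_pos: [506.5, 167.2, 221.6]
tcp_rot: [3.14, -0.002, 1.571]
ft_force: [0.7, 9.0, -2.7]
opening: 0.006
grip_force: 4.1
```

Emit:
{"api": "step_arm", "payload": {
  "plan": [
    [[-2,0,0,0,-1],[-4,0,0,0,-1],[-6,0,0,0,-1],[-8,0,0,0,-1]]
  ]
}}

```text
t: 2.9
eef_pos: [506.5, 159.4, 221.6]
tcp_rot: [3.14, -0.002, 1.571]
ft_force: [2.7, 7.6, -2.7]
opening: 0.002
grip_force: 4.1
```

Emit:
{"api": "step_arm", "payload": {
  "plan": [
    [[-1.5,0,0,0,-1],[-3,0,0,0,-1],[-4.5,0,0,0,-1],[-6,0,0,0,-1]]
  ]
}}

```text
t: 3.23
eef_pos: [506.6, 153.4, 221.7]
tcp_rot: [3.14, -0.002, 1.571]
ft_force: [3.0, 7.9, -1.6]
opening: 0.006
grip_force: 4.1
```

Emit:
{"api": "step_arm", "payload": {
  "plan": [
    [[-1.5,0,0,0,-1],[-3,0,0,0,-1],[-4,0,0,0,-1]]
  ]
}}

```text
t: 3.48
eef_pos: [506.7, 149.4, 221.7]
tcp_rot: [3.14, -0.002, 1.571]
ft_force: [2.8, 8.3, -2.4]
opening: 0.005
grip_force: 4.0
```

Emit:
{"api": "step_arm", "payload": {
  "plan": [
    [[-1.5,0,0,0,-1],[-3,0,0,0,-1]]
  ]
}}

```text
t: 3.65
eef_pos: [506.7, 147.1, 221.7]
tcp_rot: [3.139, -0.004, 1.571]
ft_force: [2.8, 21.8, -3.6]
opening: 0.006
grip_force: 10.8
```

Emit:
{"api": "step_arm", "payload": {
  "plan": [
    [[-1,0,0,0,-1],[-2,0,0,0,-1],[-2,0,0,0,-1],[-2,0,0,0,-1]]
  ]
}}

```text
t: 3.98
eef_pos: [506.7, 147.0, 221.7]
tcp_rot: [3.139, -0.007, 1.57]
ft_force: [3.0, 26.2, -3.2]
opening: 0.005
grip_force: 13.0
```

Emit:
{"api": "step_arm", "payload": {
  "plan": [
    [[18,0,0,0,-1],[20,-35,0,0,-1],[20,-67,0,0,-1],[-15,-67,0,0,-1],[-50,-67,0,0,-1],[-85,-67,0,0,-1],[-120,-67,0,0,-1],[-140,-67,0,0,-1]]
  ]
}}

```text
t: 4.65
eef_pos: [438.8, 1.0, 221.7]
tcp_rot: [3.141, 0.0, 1.57]
ft_force: [0.3, 0.9, 0.3]
opening: 0.006
grip_force: 0.0
```

Emit:
{"api": "step_arm", "payload": {
  "plan": [
    [[-20,0,0,0,-1],[-36,0,0,0,-1],[-36,0,20,0,-1],[-36,0,40,0,-1],[-36,0,47,0,-1],[-36,0,47,0,-1]]
  ]
}}

```text
t: 5.15
eef_pos: [438.5, -32.5, 173.4]
tcp_rot: [-3.139, -0.001, 1.571]
ft_force: [0.3, -0.4, 0.4]
opening: 0.005
grip_force: 0.0
```

```bash
python3 - <<'E'
from h import *
s=env.state()
a=env.read_camera("scene")[120:260,190:350];b=env.read_camera("side")[120:260,160:320]
f=lambda i:np.clip(cv2.resize(i,(400,350),interpolation=2)*1.6,0,255).astype('uint8')
cv2.imwrite("pics/c.png",np.hstack([f(a),f(b)]))
E
```

```text
(no output)
```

View pics/c.png

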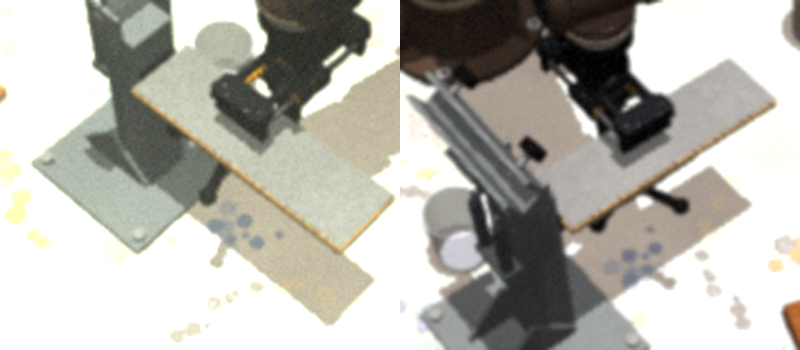

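The combined view shows the platen home at the column and the gripper beside its near edge, clear of it. Balls are at (210,193) in the scene crop, and at (683,204) and (598,222) in the side crop.

```bash
python3 - <<'E'
from h import *
g=lambda u,v,ox,oy:((u+.5)/2.5-.5+ox,(v+.5)/2.5-.5+oy)
B=np.r_[ray("scene",[g(210,193,190,120)],179),ray("side",[g(283,204,160,120),g(198,222,160,120)],179)]
print(B.round(1)); k=np.array([509.5,-52,179]);v=B-k
print(np.hypot(v[:,0],v[:,1]),np.degrees(np.arctan2(v[:,1],v[:,0]))+90)
print(ray("scene",[g(392,200,190,120),g(342,246,190,120)],230),ray("side",[g(335,62,160,120),g(374,101,160,120)],230))
E
```

```text
[[ 568.3  -26.5  179. ]
 [ 572.9  -24.   179. ]
 [ 532.5 -116.2  179. ]]
[64.10747026 69.31349162 68.21995251] [113.40529876 113.82056659  19.70871762]
[[468.99465108 137.8030389  230.        ]
 [545.30796981 135.9230276  230.        ]] [[473.89850704 133.56987572 230.        ]
 [550.5637164  130.18623614 230.        ]]
```

Emit:
{"api": "step_arm", "payload": {
  "plan": [
    [[-4,9,0,0,-1],[-9,10,0,0,-1],[-14,10,0,0,-1],[-19,10,0,0,-1],[-24,10,0,0,-1]]
  ]
}}

```text
t: 5.67
eef_pos: [449.2, -57.1, 174.7]
tcp_rot: [3.141, -0.0, 1.571]
ft_force: [0.7, 3.7, 1.1]
opening: 0.004
grip_force: 1.9
```

Emit:
{"api": "step_arm", "payload": {
  "plan": [
    [[-4,0,0,0,-1],[-8,0,0,0,-1],[-12,0,0,0,-1],[-16,0,0,0,-1],[-20,1,0,0,-1],[-24,2,0,0,-1],[-26,2,0,0,-1]]
  ]
}}

```text
t: 6.25
eef_pos: [451.9, -82.4, 174.7]
tcp_rot: [3.14, -0.001, 1.57]
ft_force: [1.3, 6.7, 1.7]
opening: 0.003
grip_force: 3.0
```

Emit:
{"api": "step_arm", "payload": {
  "plan": [
    [[-3,1,0,0,-1],[-5,1,0,0,-1],[5,-5,0,0,-1],[15,-10,-15,0,-1],[30,-10,-30,0,-1],[65,-10,-30,0,-1],[98,-10,-30,0,-1],[105,-10,-30,0,-1]]
  ]
}}

```text
t: 6.92
eef_pos: [440.1, 25.6, 204.8]
tcp_rot: [3.141, -0.0, 1.572]
ft_force: [-0.3, 0.1, 1.3]
opening: 0.005
grip_force: 0.0
```

Emit:
{"api": "step_arm", "payload": {
  "plan": [
    [[0,0,15,0,-1],[0,0,29,0,-1],[0,6,29,0,-1],[-1,11,29,0,-1],[-1,11,29,0,-1]]
  ]
}}

```text
t: 7.33
eef_pos: [451.3, 21.6, 175.4]
tcp_rot: [-3.137, -0.001, 1.571]
ft_force: [-5.9, 2.6, -3.5]
opening: 0.004
grip_force: 2.8
```

Emit:
{"api": "step_arm", "payload": {
  "plan": [
    [[0,-3,0,0,-1],[-5,-3,0,0,-1]]
  ]
}}

```text
t: 7.5
eef_pos: [449.4, 16.5, 176.1]
tcp_rot: [3.141, 0.0, 1.571]
ft_force: [-0.1, -0.8, -0.0]
opening: 0.006
grip_force: 0.0
```

Emit:
{"api": "step_arm", "payload": {
  "plan": [
    [[-4,0,0,0,-1],[-8,0,0,0,-1],[-12,0,0,0,-1],[-16,0,0,0,-1],[-20,0,0,0,-1]]
  ]
}}

```text
t: 7.92
eef_pos: [440.9, -0.2, 174.9]
tcp_rot: [-3.123, -0.008, 1.569]
ft_force: [-43.7, 33.4, 31.2]
opening: 0.004
grip_force: 24.8
```

Emit:
{"api": "step_arm", "payload": {
  "plan": [
    [[8,-3,0,0,-1],[20,-8,0,0,-1],[20,-8,-15,0,-1],[20,-8,-30,0,-1],[-10,-8,-30,0,-1],[-44,-8,-30,0,-1],[-44,-8,-15,0,-1],[-44,-8,0,0,-1]]
  ]
}}

```text
t: 8.58
eef_pos: [442.0, -49.8, 176.2]
tcp_rot: [3.138, 0.001, 1.568]
ft_force: [0.6, -0.1, -0.5]
opening: 0.007
grip_force: 0.0
```

Emit:
{"api": "step_arm", "payload": {
  "plan": [
    [[-5,5,0,0,-1],[-10,9,0,0,-1],[-15,9,0,0,-1],[-20,9,0,0,-1],[-25,9,0,0,-1],[-30,9,0,0,-1]]
  ]
}}

```text
t: 9.08
eef_pos: [450.3, -78.0, 175.9]
tcp_rot: [3.141, 0.0, 1.571]
ft_force: [0.6, -0.1, -0.4]
opening: 0.004
grip_force: 0.0
```

Emit:
{"api": "step_arm", "payload": {
  "plan": [
    [[-4,1,0,0,-1],[-7,1,0,0,-1],[-10,1,0,0,-1],[-13,1,0,0,-1]]
  ]
}}

```text
t: 9.42
eef_pos: [451.2, -90.8, 175.5]
tcp_rot: [3.142, -0.0, 1.571]
ft_force: [0.1, 0.3, 0.6]
opening: 0.004
grip_force: 0.0
```

Emit:
{"api": "step_arm", "payload": {
  "plan": [
    [[-2,0,0,0,-1],[-4,0,0,0,-1],[-4,0,0,0,-1]]
  ]
}}

```text
t: 9.67
eef_pos: [451.2, -94.8, 175.5]
tcp_rot: [3.142, -0.0, 1.571]
ft_force: [-0.6, -0.4, -0.8]
opening: 0.002
grip_force: 0.0
```

```bash
python3 - <<'E'
from h import *
a=env.read_camera("scene")[120:260,190:350];b=env.read_camera("side")[120:260,160:320]
f=lambda i:np.clip(cv2.resize(i,(400,350),interpolation=2)*1.6,0,255).astype('uint8')
cv2.imwrite("pics/d.png",np.hstack([f(a),f(b)]))
E
```

```text
(no output)
```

View pics/d.png

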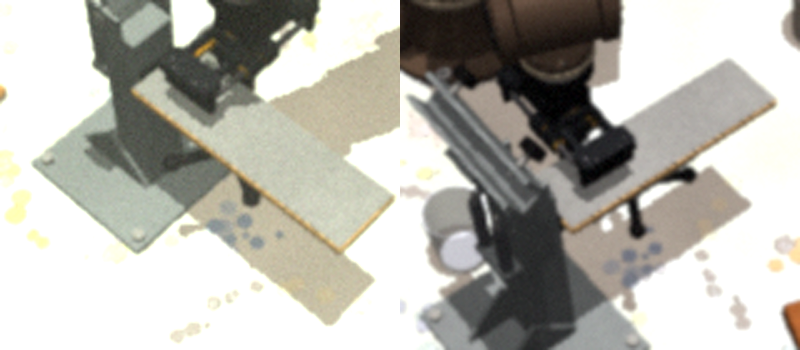

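The knob has turned: balls are now at (250,198) and (175,160) in the scene crop, and at (637,230) and (685,174) in the side crop.

```bash
python3 - <<'E'
from h import *
g=lambda u,v,ox,oy:((u+.5)/2.5-.5+ox,(v+.5)/2.5-.5+oy)
B=np.r_[ray("scene",[g(250,198,190,120),g(175,160,190,120)],179),ray("side",[g(237,230,160,120),g(285,174,160,120)],179)]
print(B.round(1)); k=np.array([509.5,-52,179]);v=B-k
print(np.hypot(v[:,0],v[:,1]),np.degrees(np.arctan2(v[:,1],v[:,0]))+90)
E
```

```text
[[543.1   9.3 179. ]
 [564.  -84.9 179. ]
 [569.3 -87.8 179. ]
 [539.8   4.8 179. ]]
[69.96139178 63.64846975 69.67026398 64.35964647] [151.26962597  58.83871089  59.0986745  151.87820784]
```

Emit:
{"api": "step_arm", "payload": {
  "plan": [
    [[6,-5,0,0,-1],[12,-11,-15,0,-1],[25,-11,-30,0,-1],[60,-11,-30,0,-1],[98,-11,-30,0,-1],[112,-11,-30,0,-1],[112,-11,-15,0,-1],[112,-11,7,0,-1]]
  ]
}}

```text
t: 10.43
eef_pos: [440.4, 18.9, 169.5]
tcp_rot: [3.138, 0.0, 1.574]
ft_force: [0.6, -0.8, -0.2]
opening: 0.007
grip_force: 0.0
```

Emit:
{"api": "step_arm", "payload": {
  "plan": [
    [[0,5,0,0,-1],[0,10,0,0,-1],[-4,10,0,0,-1],[-8,10,0,0,-1],[-11,10,0,0,-1],[-14,10,0,0,-1]]
  ]
}}

```text
t: 10.93
eef_pos: [450.5, 2.9, 169.1]
tcp_rot: [3.14, 0.0, 1.57]
ft_force: [1.0, -0.2, 0.0]
opening: 0.007
grip_force: 0.0
```

Emit:
{"api": "step_arm", "payload": {
  "plan": [
    [[-4,0,0,0,-1],[-8,0,0,0,-1],[-12,0,0,0,-1],[-15,0,0,0,-1]]
  ]
}}

```text
t: 11.27
eef_pos: [448.6, -11.2, 168.3]
tcp_rot: [-3.138, -0.002, 1.57]
ft_force: [-3.9, 6.6, 0.5]
opening: 0.005
grip_force: 3.4
```

Emit:
{"api": "step_arm", "payload": {
  "plan": [
    [[-5,0,0,0,-1],[-10,0,0,0,-1],[-15,0,0,0,-1],[-20,0,0,0,-1],[-25,0,0,0,-1],[-30,0,0,0,-1],[-35,0,0,0,-1],[-40,0,0,0,-1]]
  ]
}}

```text
t: 11.93
eef_pos: [450.5, -51.8, 168.7]
tcp_rot: [3.14, -0.0, 1.571]
ft_force: [2.6, 6.0, -0.1]
opening: 0.008
grip_force: 2.8
```

Emit:
{"api": "step_arm", "payload": {
  "plan": [
    [[-5,0,0,0,-1],[-10,0,0,0,-1],[-15,0,0,0,-1],[-20,0,0,0,-1],[-25,0,0,0,-1],[-30,0,0,0,-1],[-35,0,0,0,-1]]
  ]
}}

```text
t: 12.52
eef_pos: [451.0, -86.6, 168.9]
tcp_rot: [3.139, -0.001, 1.571]
ft_force: [0.9, 6.3, 1.4]
opening: 0.004
grip_force: 2.7
```

Emit:
{"api": "step_arm", "payload": {
  "plan": [
    [[-3,0,0,0,-1],[-6,0,0,0,-1],[-8,1,0,0,-1]]
  ]
}}

```text
t: 12.77
eef_pos: [450.8, -94.9, 168.5]
tcp_rot: [-3.141, -0.0, 1.571]
ft_force: [-2.8, 3.7, 1.0]
opening: 0.005
grip_force: 1.7
```

Emit:
{"api": "step_arm", "payload": {
  "plan": [
    [[6,-5,0,0,-1],[12,-11,-15,0,-1],[25,-11,-36,0,-1],[60,-11,-36,0,-1],[98,-11,-36,0,-1],[119,-11,-36,0,-1],[119,-11,-15,0,-1],[119,-11,0,0,-1]]
  ]
}}

```text
t: 13.43
eef_pos: [440.2, 25.8, 168.3]
tcp_rot: [3.139, 0.001, 1.574]
ft_force: [0.2, -0.1, -0.2]
opening: 0.003
grip_force: 0.0
```

Emit:
{"api": "step_arm", "payload": {
  "plan": [
    [[0,5,0,0,-1],[0,10,0,0,-1],[-4,10,0,0,-1],[-8,10,0,0,-1],[-12,10,0,0,-1]]
  ]
}}

```text
t: 13.85
eef_pos: [450.8, 11.9, 169.2]
tcp_rot: [3.14, 0.0, 1.571]
ft_force: [-0.2, 0.5, 0.6]
opening: 0.005
grip_force: 0.0
```

Emit:
{"api": "step_arm", "payload": {
  "plan": [
    [[-3,0,0,0,-1],[-6,0,0,0,-1],[-8,0,0,0,-1]]
  ]
}}

```text
t: 14.1
eef_pos: [448.9, 4.9, 168.6]
tcp_rot: [-3.139, -0.002, 1.57]
ft_force: [-6.3, 10.4, 1.6]
opening: 0.005
grip_force: 5.4
```

Emit:
{"api": "step_arm", "payload": {
  "plan": [
    [[-2,0,0,0,-1],[-4,0,0,0,-1]]
  ]
}}

```text
t: 14.27
eef_pos: [448.5, 2.1, 168.4]
tcp_rot: [-3.138, -0.004, 1.569]
ft_force: [-5.3, 33.3, 3.7]
opening: 0.006
grip_force: 17.0
```

Emit:
{"api": "step_arm", "payload": {
  "plan": [
    [[-2,0,0,0,-1],[-4,0,0,0,-1]]
  ]
}}

```text
t: 14.43
eef_pos: [448.3, 1.2, 168.5]
tcp_rot: [-3.138, -0.01, 1.566]
ft_force: [-3.1, 64.4, 6.6]
opening: 0.007
grip_force: 32.4
```

The force rises steeply, and the finger position matches a ball at -121°, which is knob 149°, so this is the hard stop. I'll back off and check.

Emit:
{"api": "step_arm", "payload": {
  "plan": [
    [[1,0,0,0,-1],[1,0,0,0,-1],[12,-2,0,0,-1],[25,-10,0,0,-1],[25,-12,-30,0,-1],[30,-12,-60,0,-1],[60,-12,-90,0,-1],[90,-12,-100,0,-1]]
  ]
}}

```text
t: 15.1
eef_pos: [439.5, 86.3, 272.7]
tcp_rot: [3.135, -0.0, 1.568]
ft_force: [1.1, 0.5, 0.7]
opening: 0.005
grip_force: 0.0
```

```bash
python3 - <<'E'
from h import *
a=env.read_camera("scene")[120:260,190:350];b=env.read_camera("side")[120:260,160:320]
f=lambda i:np.clip(cv2.resize(i,(400,350),interpolation=2)*1.6,0,255).astype('uint8')
cv2.imwrite("pics/e.png",np.hstack([f(a),f(b)]))
E
```

```text
(no output)
```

View pics/e.png

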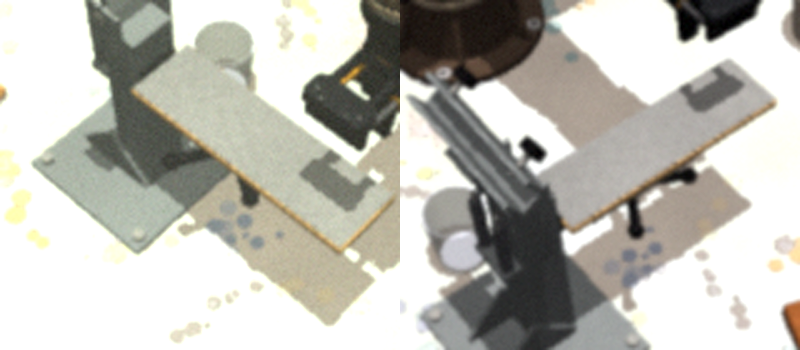

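The platen's free end is unchanged at (392,200) and (342,248). The knob balls are at (250,198) and (637,230), which is 59° modulo 90°, or 149° = 2.6 rad. The robot is clear of everything.

```bash
python3 -c "
from cell import env
print(env.job_done())"
```

```text
the job is handed in; nothing more can be done
None
```

I handed the job in at about 15 s on the robot's clock: the platen is fully home on the stop, the clamp knob is turned to its hard stop (about 2.6 rad), and the robot touched none of the four loose items; no verdict was returned.

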